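# Set out the cheese counter display

### The arm

A 6-joint arm with a two-finger parallel gripper is mounted at the origin on the work surface. World frame = base frame: x ahead of the robot, y to its left, z up, the work surface at z = 0. Lengths are in m, angles in rad, forces in N, time in s.
With the tool pointing down it reaches from about 0.325 to 0.9 m from the base axis. Payload 6.1 kg.
Tool frame: the origin (TCP) lies midway between the tips of the shut fingers; the grasp point (between the pads) lies 19 mm behind it; z points along the fingers, y is the line along which they close (so a half turn about z gives the same grasp; the last joint's range is limited). The gripper opens to 85 mm and grips with 20 to 120 N. Pads are 22 mm wide; open, the fingers measure 114 mm over their backs; the gripper's body (76 mm by 85 mm) begins 54 mm behind the grasp point. The pads swing forward as they close: fully open they stand 13 mm farther back than shut.
Start: joints at [-1.438, 0.22, 1.526, -0, 1.395, -0.126], TCP at [0.16, -0.604, 0.231] pointing down, gripper open.
Joint ranges: [-2.98, 2.98], [-0.91, 2.08], [0.09, 2.57], [-1.24, 4.39], [0.2, 2.65], [-2.68, 2.68]. Speed limits (rad/s): [2.57, 2.57, 3.01, 3.14, 3.14, 3.14].

### API

Orientations are given as [roll, pitch, yaw] about the fixed x, y, z axes, in that order (R = Rz(yaw) Ry(pitch) Rx(roll)).
In Python, from plant import movep, move_l, set_joints, gripper_to, hold, inverse_kinematics, observe, get_image, get_calibration, Unreachable, job_done gives the robot as it stands. Calls block until the motion is done:
- movep(position, orientation): joint-space move of the TCP to a pose.
- move_l(position, feed=0.15, rotation=None, max_force=None): straight line of the TCP; rotation=None keeps the orientation; feed is the mean speed in m/s. With max_force (N) it stops when the force on the tool has changed by that much, and returns True; else False.
- set_joints(angles): joint-space move.
- gripper_to(opening, f_grip=None): finger opening in m; f_grip is the grip in N (None keeps the last); returns when the fingers have stopped.
- hold(seconds).
- inverse_kinematics(position, orientation): joint angles nearest the present ones, or None.
- observe(): the state.
- get_image(name): name is "scene" or "top" or "wrist"; returns (picture, depth): 384x512x3 uint8, red, green, blue; 384x512 float32, m along the optical axis (not along the pixel's ray), 0 where there is no reading.
- get_calibration(name): a dict with "intrinsics" (3x3 intrinsics, pixels), "world_from_camera" (4x4, takes a point from camera to world coordinates). Camera axes: x right, y down, z forward; pixel columns grow to the right and rows downward; lengths in m; the calibration is good to about 2 mm. A picture is of the moment at which its call begins: read the wrist's pose just before it. get_calibration takes no time and is no camera call; for the wrist camera it gives the pose at the moment of the call.
A pose or a line that the arm cannot do raises Unreachable and nothing moves.
- job_done(): hands the job in; it is judged then, once.
The state is a dict: "time_s": time; "q": joint angles; "joint_velocities": joint speeds; "joint_torque": joint torques, N m; "eef_pos": TCP position; "tcp_rot": TCP orientation; "ft_force": force on the tool from outside, world axes, zero at the start; "torque": the same for the moment, N m; "opening": finger opening in m; "grasp_force": force on a finger pad.
Only numpy, scipy, OpenCV 4.12 (cv2) and the standard library are available. Lean on these libraries where they do the work, as an engineer would, in place of code of your own. Each camera call takes 0.05 s, during which the arm holds its last target. There are 200 camera calls.

### The job

Set out the display on the cheese counter: the tin that is caught under the lip of the feed chute goes on the middle of the card mat left of the big cheese wheel (slide it back up the chute until it is clear of the lip, then lift it out), and the honey jar on the middle of the mat right of the wheel (left and right as seen from the robot). Set the small round cheese centred on top of the tin, and lay the cheese brick flat, centred on the lid of the big pickle jar. Everything stands upright and is let go, and the oil bottle must not be knocked over.

Things in the scene. Friction and masses are not known exactly. Their poses are not given: they have to be found in the camera images.
- tin: Loose flat-topped metal tin with a paper band: cylinder, diameter 54 mm, height 38 mm, about 150 g. Origin: centre of its underside; z: its axis, to its top. It starts at the low end of the chute, tilted 8 degrees with the floor, its front 9 mm under the lip: it must go 12 mm or more up the chute before it lifts out. It can be gripped across the chute, above the side walls.
- small_cheese: Loose small whitish round cheese: upright cylinder, diameter 48 mm, height 28 mm, about 60 g. Origin: centre of its underside, z up.
- honey_jar: Loose amber glass jar with a steel lid: upright cylinder, diameter 48 mm up to 64 mm, lid diameter 44 mm, total height 80 mm, about 180 g. Origin: centre of its underside, z up.
- cheese_brick: Loose yellow cheese brick, 70 mm (its x) by 44 mm (its y) by 36 mm high, about 130 g. Origin: centre of its underside, z up.
- oil_bottle: Loose green glass oil bottle, diameter 52 mm, height 170 mm, standing in the same row as the small cheese, honey jar and brick. Leave it standing. Origin: centre of its underside, z up.
- chute: Fixed metal chute, 66 mm wide; floor climbs 8 degrees along +x, away from the robot; side walls 8 mm above the floor. Origin: on the table, below the jammed tin's underside centre, where the floor is 22 mm up; x level up the chute, z up. End plate at x -29 mm, 46 mm high; its dark lip, 40 to 44 mm above the floor, reaches back to x -18 mm. The tin stays where it is left.
- wheel: Fixed big whitish round cheese wheel, diameter 98 mm, height 50 mm, in the middle of a white enamel tray 160 by 360 mm (floor 4 mm above the table, rim 14 mm to 16 mm high). Origin: centre of its underside; z up.
- mat_left: Round brown card mat, diameter 72 mm, 2 mm thick, fixed on the tray left (+y side) of the cheese wheel. Origin: centre of its underside, 4 mm above the table; its top is 2 mm higher. x and y: those of the tray, whose long side runs along y. The tin's target.
- mat_right: The same kind of mat, right (-y side) of the cheese wheel. The honey jar's target.
- pickle_jar: Fixed big green glass pickle jar, diameter 92 mm, with a flat steel lid of diameter 84 mm whose top is 120 mm above the table. Origin: centre of its underside; z up. The brick's target is the middle of the lid.
There are look-alikes about, which are no part of the job. What is shaped like the cheese_brick but pink is not meant.

How it is judged:
By the outcome, as a careful person would: the job done as asked, in the order asked, and still so for the second after the job is handed in, with the robot touching nothing.
It also fails if it takes over 112 s, if anything falls off the work surface, if the arm or the gripper's body presses on something with over 40 N, if the wrist force passes 120 N, or if a joint passes its speed limit or range.

## Working session

There is one attempt and no reset: what is moved stays moved. The work goes in short steps, each a Python script; the robot and the scene stay as the last script left them, time stands still between calls to the robot, and variables do not carry over. Pictures are saved under pics/ and viewed, at most 14 in all, crops included, and the job is handed in when it is done.

```bash
ls; mkdir -p pics; python3 - <<'E'
from plant import *
import cv2,numpy as np
for n in("scene","top"):
    im,d=get_image(n); c=get_calibration(n)
    np.savez(f"pics/{n}0.npz",im=im,d=d,K=c["intrinsics"],T=c["world_from_camera"])
    cv2.imwrite(f"pics/{n}0.png",cv2.resize(im[:,:,::-1],(800,600),interpolation=cv2.INTER_CUBIC))
    print(n,c["world_from_camera"].round(3).tolist() if hasattr(c["world_from_camera"],'round') else c, np.array(c["intrinsics"])[0,0])
print(observe())
E
```

```text
pics
scene [[0.347, 0.712, -0.611, 1.351], [0.938, -0.249, 0.243, -0.301], [0.021, -0.657, -0.754, 0.938], [0.0, 0.0, 0.0, 1.0]] 404.2125417234545
top [[-0.016, -0.999, 0.034, 0.57], [-1.0, 0.017, 0.016, -0.005], [-0.016, -0.033, -0.999, 0.997], [0.0, 0.0, 0.0, 1.0]] 385.5600988885902
{'time_s': 0.1, 'q': array([-1.43808493e+00,  2.21173166e-01,  1.52751083e+00, -2.95244996e-05,
        1.39471051e+00, -1.26096777e-01]), 'joint_velocities': array([ 8.40337541e-04, -2.40029961e-03, -8.09651009e-04, -4.28008966e-04,
        1.68137623e-03,  2.97563534e-06]), 'joint_torque': array([ 1.26376322e-03, -4.98243642e+01, -3.90547335e+01, -3.23637614e-04,
        5.64128582e-03, -2.44024342e-06]), 'eef_pos': array([ 0.15986988, -0.60363127,  0.23028512]), 'tcp_rot': array([-3.13980145e+00, -1.97778278e-04,  2.58813199e-01]), 'ft_force': array([ 0.47226792,  0.41355538, -0.17015019]), 'torque': array([-3.06070235e-05,  5.50964581e-04,  2.56045046e-02]), 'grasp_force': 0.0, 'opening': 0.08534545168602133}
```

View pics/top0.png

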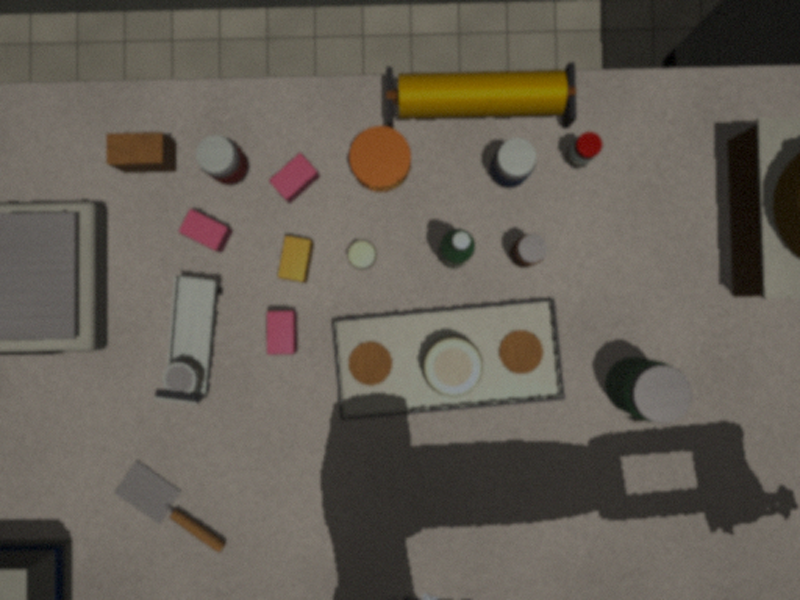

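View pics/scene0.png

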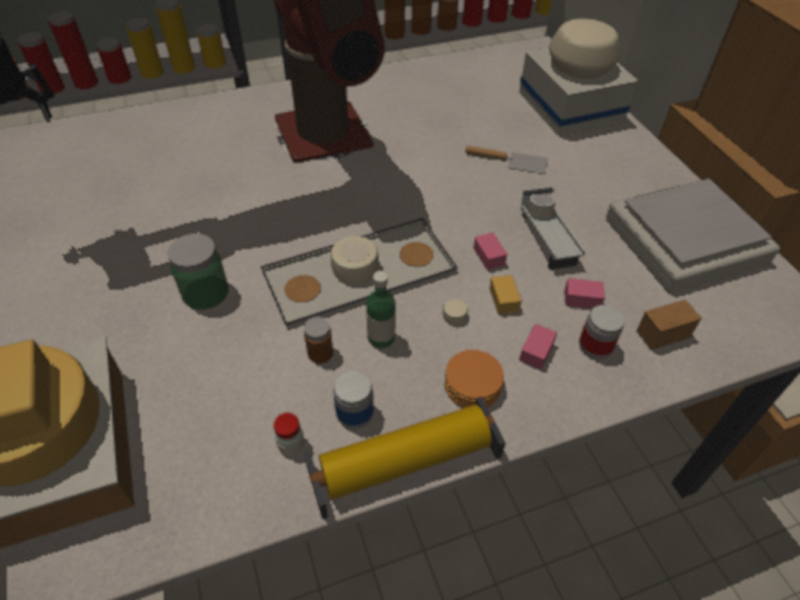

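The top view shows the tin at (181,376), brick (295,258), small cheese (362,254), bottle cap (461,240), honey lid (532,249), left mat (370,362), wheel (453,362), right mat (521,352) and pickle lid (662,392). The scene view agrees.

```bash
cat > h.py <<'E'
import numpy as np, cv2
from plant import *
def ray(c,uv,z):
    """pixel uv -> world point on plane z; c=(K,T)"""
    K,T=c; d=T[:3,:3]@np.linalg.inv(K)@np.array([uv[0],uv[1],1.]); o=T[:3,3]
    return o+d*(z-o[2])/d[2]
def cloud(d,c):
    K,T=c; v,u=np.mgrid[:d.shape[0],:d.shape[1]]
    p=np.stack([(u-K[0,2])/K[0,0]*d,(v-K[1,2])/K[1,1]*d,d],-1)
    return p@T[:3,:3].T+T[:3,3]
def snap(n,name=None,crop=None):
    c=get_calibration(n); c=(np.array(c["intrinsics"]),np.array(c["world_from_camera"]))
    im,d=get_image(n)
    if name:
        x=im[:,:,::-1]
        cv2.imwrite(f"pics/{name}.png",cv2.resize(x,(800,600),interpolation=cv2.INTER_CUBIC))
    return im,d,c
E
python3 - <<'E'
from h import *
f=np.load("pics/top0.npz"); c=(f["K"],f["T"]); P=cloud(f["d"],c); im=f["im"]
L=dict(tin=(181,376,.060),brick=(297,253,.036),small=(362,252,.028),cap=(461,240,.17),honey=(532,249,.08),matL=(370,362,.006),wheel=(453,362,.054),matR=(521,352,.006),lid=(662,392,.12),
 trTL=(333,319,.015),trTR=(551,299,.015),trBL=(342,417,.015),trBR=(562,398,.015),
 chA=(182,277,.04),chB=(216,279,.04),lipL=(157,393,.06),lipR=(200,400,.06),
 bTL=(287,236,.036),bTR=(312,238,.036),bBL=(279,274,.036),bBR=(304,280,.036))
for k,(u,v,z) in L.items():
    u/=1.5625;v/=1.5625
    q=P[int(v)-2:int(v)+3,int(u)-2:int(u)+3].reshape(-1,3)
    print(k,ray(c,(u,v),z).round(4),"depth",np.median(q,0).round(4))
print("table",np.nanmedian(P[300:330,150:200,2]))
E
```

```text
tin [0.4786 0.3545 0.06  ] depth [0.4803 0.3564 0.0611]
brick [0.6701 0.1756 0.036 ] depth [0.6726 0.1757 0.0363]
small [0.6707 0.0718 0.028 ] depth [0.6712 0.0734 0.0282]
cap [ 0.67  -0.076  0.17 ] depth [ 0.6712 -0.0759  0.1702]
honey [ 0.6651 -0.1913  0.08  ] depth [ 0.6661 -0.1899  0.0801]
matL [0.4916 0.063  0.006 ] depth [0.4935 0.065  0.0061]
wheel [ 0.4935 -0.0698  0.054 ] depth [ 0.4952 -0.0674  0.055 ]
matR [ 0.5042 -0.1844  0.006 ] depth [ 0.505  -0.1832  0.0064]
lid [ 0.4513 -0.3647  0.12  ] depth [ 0.4534 -0.3634  0.1206]
trTL [0.5632 0.1218 0.015 ] depth [0.5636 0.1218 0.0016]
trTR [ 0.5899 -0.2334  0.015 ] depth [ 0.5908 -0.233   0.0114]
trBL [0.4041 0.1092 0.015 ] depth [0.4061 0.1113 0.0126]
trBR [ 0.4297 -0.2471  0.015 ] depth [ 0.4317 -0.2461  0.0128]
chA [0.6345 0.3599 0.04  ] depth [0.6349 0.364  0.0414]
chB [0.6304 0.3052 0.04  ] depth [6.343e-01 3.161e-01 4.000e-04]
lipL [0.4528 0.3922 0.06  ] depth [0.452  0.3925 0.0619]
lipR [0.441  0.3249 0.06  ] depth [0.439  0.333  0.0287]
bTL [0.6978 0.1914 0.036 ] depth [0.6982 0.1957 0.0332]
bTR [0.6938 0.1512 0.036 ] depth [0.6991 0.1563 0.0015]
bBL [0.6369 0.2049 0.036 ] depth [0.6379 0.2062 0.0338]
bBR [0.6265 0.1648 0.036 ] depth [0.6272 0.1685 0.0183]
table 0.00025796331815208795
```

```bash
python3 - <<'E'
from h import *
f=np.load("pics/top0.npz"); c=(f["K"],f["T"]); P=cloud(f["d"],c); im=f["im"]; hsv=cv2.cvtColor(im,cv2.COLOR_RGB2HSV)
X=P.reshape(-1,3)
def top(n,xy,r,z,tol=.006):
    m=(np.hypot(*(X[:,:2]-xy).T)<r)&(abs(X[:,2]-z)<tol)
    q=X[m][:,:2].astype(np.float32); (cx,cy),R=cv2.minEnclosingCircle(q); rc=cv2.minAreaRect(q)
    print(n,m.sum(),"mean",q.mean(0).round(4),"z",np.median(X[m][:,2]).round(4),"circ",round(cx,4),round(cy,4),round(R,4),"rect",np.round(rc[0],4),np.round(rc[1],4),round(rc[2],1))
top("small",(.671,.073),.04,.028); top("honey",(.666,-.19),.035,.08); top("lid",(.453,-.364),.06,.12); top("brick",(.665,.178),.055,.036); top("wheel",(.495,-.068),.07,.054)
top("tin",(.48,.356),.04,.0605); top("bottle",(.67,-.077),.04,.17,.01)
# mats by colour
m=((hsv[...,0]<18)&(hsv[...,1]>90)&(abs(P[...,2]-.006)<.006)).reshape(-1)
for n,xy in(("L",(.493,.064)),("R",(.505,-.184))):
    k=m&(np.hypot(*(X[:,:2]-xy).T)<.05); q=X[k][:,:2].astype(np.float32); print("mat",n,k.sum(),q.mean(0).round(4),cv2.minEnclosingCircle(q))
# chute floor/walls
a=np.radians(-7); ax=np.array([np.cos(a),np.sin(a)]); o=np.array([.485,.355])
rel=X[:,:2]-o; s=rel@ax; t=rel@np.array([-ax[1],ax[0]])
k=(s>.045)&(s<.15)&(abs(t)<.05)&(X[:,2]>.018)
q=X[k]
for s0 in np.arange(.045,.15,.015):
    b=k&(s>=s0)&(s<s0+.015); w=X[b]; print(round(s0,3),b.sum(),"t range",np.percentile(t[b],[3,97]).round(4),"z med",np.median(w[abs(t[b])<.02][:,2]).round(4))
k=(s<0)&(s>-.06)&(abs(t)<.06)&(X[:,2]>.05); 
l=k&(s<-.02); print("lip",l.sum(),cv2.minAreaRect(X[l][:,:2].astype(np.float32)),X[l][:,2].max())
E
```

```text
small 258 mean [0.6682 0.0736] z 0.0282 circ 0.6688 0.0741 0.0232 rect [0.6678 0.0739] [0.0457 0.0431] 87.7
honey 269 mean [ 0.6674 -0.1908] z 0.0802 circ 0.6681 -0.1913 0.0221 rect [ 0.6673 -0.1908] [0.0424 0.041 ] 89.4
lid 1120 mean [ 0.4499 -0.3632] z 0.1204 circ 0.4497 -0.3642 0.0422 rect [ 0.4501 -0.3633] [0.0826 0.0818] 40.2
brick 483 mean [0.663 0.181] z 0.036 circ 0.663 0.1817 0.0393 rect [0.6631 0.1813] [0.0437 0.0694] 79.6
wheel 1131 mean [ 0.488  -0.0684] z 0.0544 circ 0.4879 -0.069 0.0468 rect [ 0.4876 -0.0688] [0.0912 0.0916] 44.8
tin 486 mean [0.4713 0.3576] z 0.0609 circ 0.4694 0.3574 0.0335 rect [0.472  0.3595] [0.0588 0.0605] 88.1
bottle 104 mean [ 0.6704 -0.0755] z 0.17 circ 0.6707 -0.0754 0.0123 rect [ 0.6704 -0.0755] [0.0233 0.0229] 64.1
mat L 578 [0.4907 0.0638] ((0.49072521924972534, 0.0639500766992569), 0.03521690517663956)
mat R 577 [ 0.5055 -0.1832] ((0.505711555480957, -0.18348351120948792), 0.03502388298511505)
0.045 160 t range [-0.0318  0.0318] z med 0.0309
0.06 166 t range [-0.0321  0.0318] z med 0.0324
0.075 166 t range [-0.0322  0.0319] z med 0.0345
0.09 166 t range [-0.0327  0.031 ] z med 0.0368
0.105 168 t range [-0.0333  0.0313] z med 0.0382
0.12 173 t range [-0.0333  0.0301] z med 0.041
0.135 171 t range [-0.0331  0.0311] z med 0.0432
lip 257 ((0.452912300825119, 0.3609005808830261), (0.0668628066778183, 0.024899473413825035), 82.85511016845703) 0.06722237354798022
```

Measured sizes and heights match the given ones. Moving above the tin for a close look.

```bash
python3 - <<'E'
from h import *
yc=np.radians(-7.4)
movep([.47,.357,.20],[np.pi,0,yc+np.pi])
print(observe()["time_s"],observe()["q"].round(2))
im,d,c=snap("wrist","w_tin"); np.savez("pics/w_tin.npz",im=im,d=d,K=c[0],T=c[1]); print(c[1].round(3))
for x in (.46,.48): print(inverse_kinematics([x,.357,.03],[np.pi,np.radians(8),yc+np.pi]))
E
```

```text
3.6167 [ 0.51  0.16  1.65 -0.    1.33 -0.93]
[[ 0.13   0.941  0.314  0.39 ]
 [ 0.992 -0.123 -0.041  0.367]
 [ 0.001  0.316 -0.949  0.343]
 [ 0.     0.     0.     1.   ]]
[ 0.57667352  0.28690323  1.86678856 -0.11694373  0.88470557 -0.79550414]
[ 0.5572342   0.31816525  1.82661021 -0.11359292  0.8916907  -0.81766371]
```

View pics/w_tin.png

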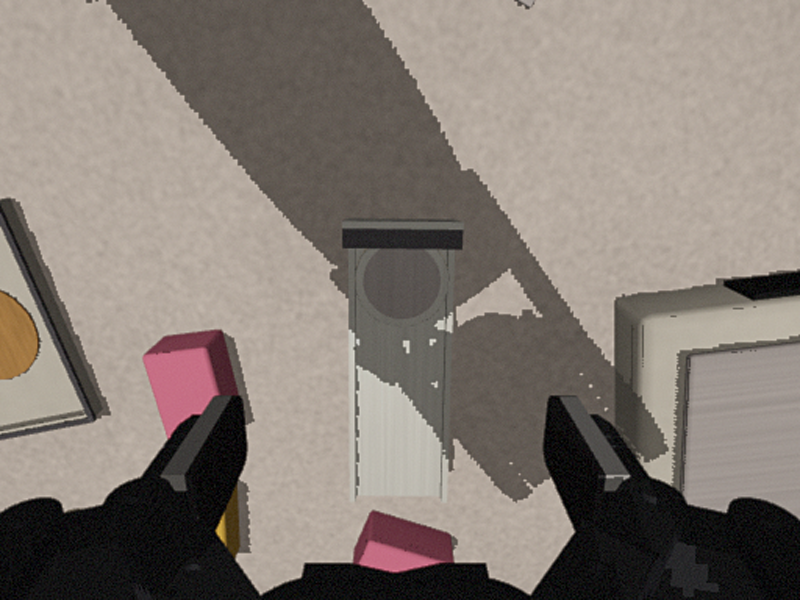

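The wrist view shows the tin's top disc from column 363 to 442 with its back edge near row 320, the lip's back edge at row 248, and chute walls at columns about 350 and 450. I'll turn these into positions.

```bash
python3 - <<'E'
from h import *
f=np.load("pics/w_tin.npz"); c=(f["K"],f["T"]); im=f["im"];P=cloud(f["d"],c)
cv2.imwrite("pics/w_tinc.png",cv2.resize(im[135:225,205:315,::-1],(770,630)[:2] if 0 else (733,600),interpolation=cv2.INTER_CUBIC))
s=1.5625
for n,u,v,z in(("tinL",363,281,.0596),("tinR",442,281,.0596),("tinback",402,320,.0634),("lipedgeL",343,248,.0635),("lipedgeR",462,248,.0635),("plateTopL",343,221,.064),("plateTopR",462,221,.064)):
    print(n,ray(c,(u/s,v/s),z).round(4))
X=P.reshape(-1,3); a=np.radians(-7.4); ax=np.array([np.cos(a),np.sin(a)]); o=np.array([.47,.357]); r=X[:,:2]-o; S=r@ax; T=r@[-ax[1],ax[0]]
for s0 in np.arange(-.05,.19,.01):
    b=(abs(S-s0)<.005)&(abs(T)<.045)&(X[:,2]>.012); b2=b&(abs(T)<.012)
    if b2.sum()>3: print(round(s0,3),"T",np.percentile(T[b],[1,99]).round(4),"z",np.median(X[b2][:,2]).round(4))
E
```

```text
tinL [0.4725 0.3379 0.0596]
tinR [0.4784 0.3824 0.0596]
tinback [0.4975 0.357  0.0634]
lipedgeL [0.4513 0.3302 0.0635]
lipedgeR [0.4598 0.395  0.0635]
plateTopL [0.4365 0.3327 0.064 ]
plateTopR [0.4448 0.3963 0.064 ]
-0.03 T [-0.029   0.0358] z 0.063
-0.02 T [-0.0403  0.0388] z 0.0626
-0.01 T [-0.0448  0.0448] z 0.2773
0.0 T [-0.0444  0.0433] z 0.0599
0.01 T [-0.0438  0.0422] z 0.0613
0.02 T [-0.0296  0.035 ] z 0.0626
0.03 T [-0.0299  0.0353] z 0.0633
0.04 T [-0.03    0.0355] z 0.0276
0.05 T [-0.0301  0.0347] z 0.0283
0.06 T [-0.0303  0.0348] z 0.0296
0.07 T [-0.0305  0.035 ] z 0.0309
0.08 T [-0.0306  0.0342] z 0.0323
0.09 T [-0.0308  0.0343] z 0.0337
0.1 T [-0.031   0.0345] z 0.0351
0.11 T [-0.031   0.0346] z 0.0365
0.12 T [-0.0303  0.0339] z 0.0381
0.13 T [-0.0305  0.0339] z 0.0395
0.14 T [-0.0307  0.0342] z 0.0408
0.15 T [-0.0308  0.0333] z 0.0423
0.16 T [-0.031   0.0335] z 0.0436
```

View pics/w_tinc.png

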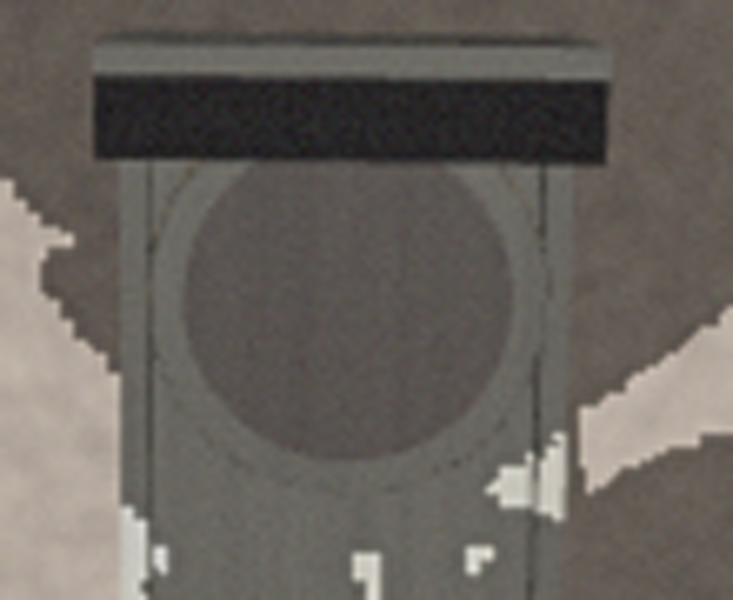

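Tin, chute floor slope and lip now agree on a chute origin of about (0.479, 0.358), with the lip measured in the tilted frame. Grasping the tin.

```bash
cat >> h.py <<'E'
def st(t=""):
    o=observe(); print(t,"t",round(o["time_s"],1),"p",o["eef_pos"].round(4),"F",o["ft_force"].round(1),"open",round(o["opening"],4),"gf",round(o["grasp_force"],1))
E
python3 - <<'E'
from h import *
yc=np.radians(-7.4); t8=np.radians(8); ax=np.array([np.cos(yc),np.sin(yc),0]); z=np.array([0,0,1.])
n=z*np.cos(t8)-ax*np.sin(t8); P0=np.array([.4789,.3579,.022]); R=[np.pi,t8,yc+np.pi]
movep(P0+n*.10,R); st("above")
print(move_l(P0+n*.007,feed=.1,max_force=15)); st("down")
gripper_to(.045,f_grip=40); st("grip")
im,d,c=snap("wrist","w_grip")
E
```

```text
above t 4.1 p [0.4644 0.3594 0.1207] F [0.6 0.4 1.3] open 0.0857 gf 0.0
False
down t 5.2 p [0.4785 0.3584 0.0297] F [-0.8  0.1 -0.4] open 0.0855 gf 0.0
grip t 5.6 p [0.4784 0.3585 0.0299] F [-2.2 -0.7  5.6] open 0.0531 gf 42.2
```

View pics/w_grip.png

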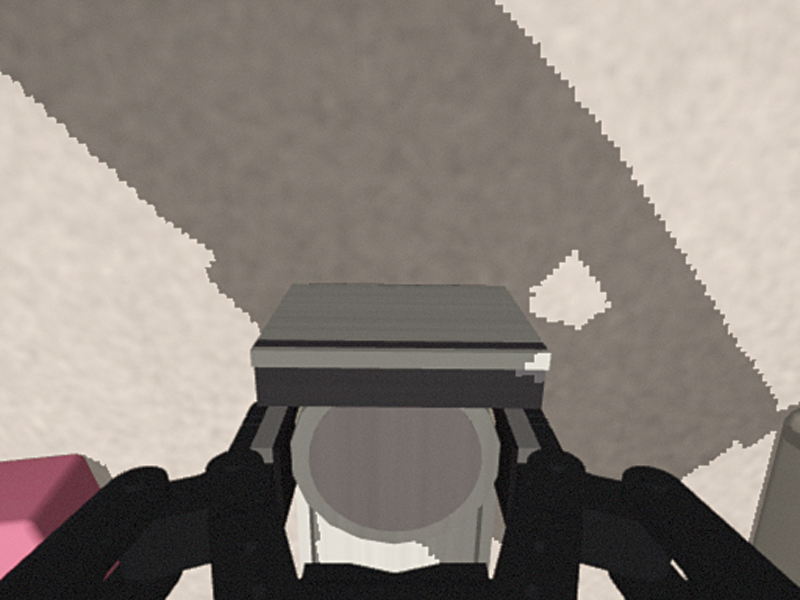

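The tin is gripped (disc between columns 293 and 497, back edge near row 543, pads beside it). Now slide it up the chute, lift and carry it over the mat.

```bash
python3 - <<'E'
from h import *
yc=np.radians(-7.4); t8=np.radians(8); ax=np.array([np.cos(yc),np.sin(yc),0]); z=np.array([0,0,1.])
up=ax*np.cos(t8)+z*np.sin(t8); n=z*np.cos(t8)-ax*np.sin(t8)
p=np.array(observe()["eef_pos"])
# tin centre in the hand, from the grip picture: back edge at plane through tin top
c=get_calibration("wrist");K=np.array(c["intrinsics"]);T=np.array(c["world_from_camera"])
def pl(u,v,h):
    d=T[:3,:3]@np.linalg.inv(K)@np.array([u/1.5625,v/1.5625,1]);o=T[:3,3];q0=p+n*h
    return o+d*(((q0-o)@n)/(d@n))-p
for u,v in((293,455),(497,455),(394,543)): q=pl(u,v,.0305); print("rel along chute",round(q@up,4),"across",round(q@np.array([-ax[1],ax[0],0]),4))
print(move_l(p+up*.022+n*.0007,feed=.05,max_force=30)); st("slid")
p=np.array(observe()["eef_pos"]); move_l([p[0],p[1],.20],feed=.15); st("lifted")
movep([.491,.064,.12],[np.pi,0,np.pi/2+.06]); st("over mat")
im,d,c=snap("wrist","w_mat"); np.savez("pics/w_mat.npz",im=im,d=d,K=c[0],T=c[1])
E
```

```text
rel along chute -0.0011 across -0.026
rel along chute -0.0011 across 0.0256
rel along chute 0.0268 across -0.0005
False
slid t 6.2 p [0.4997 0.3553 0.0332] F [-0.   0.  -1.6] open 0.0529 gf 42.1
lifted t 7.5 p [0.4989 0.3549 0.1985] F [-0.7  0.3 -1.9] open 0.0531 gf 42.1
over mat t 8.6 p [0.4914 0.0646 0.1202] F [-0.1  0.1 -1.7] open 0.0532 gf 42.1
```

View pics/w_mat.png

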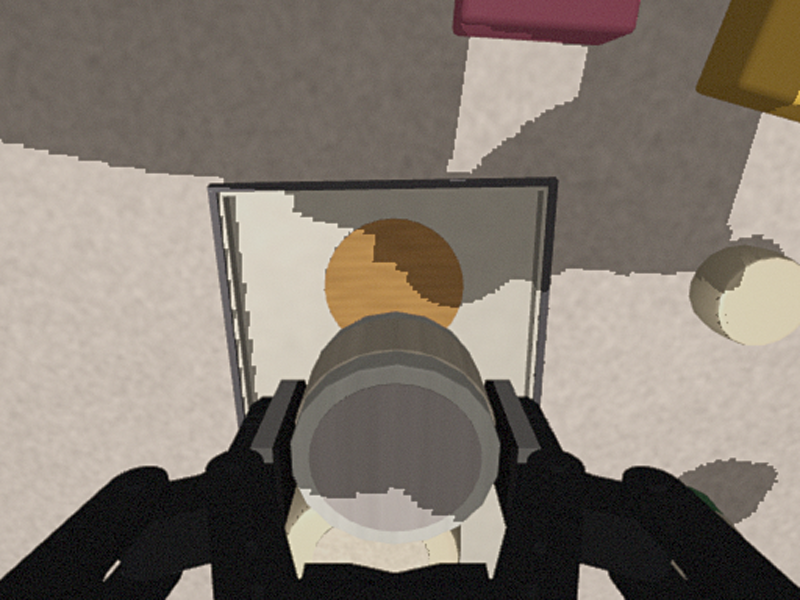

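The tin hangs upright and centred in the hand; the mat spans columns 325–464 with its far edge at row 218. Check the mat from this and set down.

```bash
python3 - <<'E'
from h import *
f=np.load("pics/w_mat.npz"); c=(f["K"],f["T"]); s=1.5625
a=ray(c,(325/s,286/s),.006);b=ray(c,(464/s,286/s),.006);e=ray(c,(395/s,218/s),.006)
print(a,b,e,"diam",np.linalg.norm(a-b))
cx=(a[0]+b[0])/2; cy=e[1]-.036; print("mat",cx,cy)
if not(abs(cx-.491)<.004 and abs(cy-.064)<.004): raise SystemExit("check")
x,y=(cx+.491)/2,(cy+.064)/2
R=[np.pi,0,np.pi/2+.06]
move_l([x,y,.03],feed=.12,rotation=R); print(move_l([x,y,.007],feed=.02,max_force=4)); st("down")
p=observe()["eef_pos"]
gripper_to(.072); st("open")
move_l([p[0],p[1],.14],feed=.2); st()
E
```

```text
[0.45586162 0.06337444 0.006     ] [0.52758149 0.0677602  0.006     ] [0.48978512 0.10078907 0.006     ] diam 0.0718538417677833
mat 0.49172155704700804 0.0647890702318735
True
down t 10.4 p [0.4912 0.0644 0.014 ] F [-1.3 -0.   5.9] open 0.0528 gf 42.4
open t 10.7 p [0.49   0.0644 0.013 ] F [ 0.1 -0.3  0.4] open 0.072 gf 0.0
 t 11.5 p [0.4904 0.0644 0.1389] F [0.4 0.9 0.1] open 0.0722 gf 0.0
```

Tin set down. Next the honey jar, with the camera turned toward the robot to stay clear of the bottle.

```bash
python3 - <<'E'
from h import *
R=[np.pi,0,2.86]
move_l([.491,.064,.24],feed=.25); 
im,d,c=snap("top"); P=cloud(d,c); X=P.reshape(-1,3)
m=(np.hypot(X[:,0]-.491,X[:,1]-.064)<.05)&(abs(X[:,2]-.044)<.006); q=X[m][:,:2].astype(np.float32); print("tin top",m.sum(),q.mean(0) if len(q) else None,cv2.minEnclosingCircle(q) if len(q) else None)
movep([.60,-.17,.24],R); gripper_to(.084)
movep([.6677,-.191,.15],R); st("above honey")
print(move_l([.6677,-.191,.018],feed=.12,max_force=12)); st("down")
gripper_to(.035,f_grip=40); st("grip")
im,d,c=snap("wrist","w_honey"); np.savez("pics/w_honey.npz",im=im,d=d,K=c[0],T=c[1])
E
```

```text
tin top 116 [0.5039355  0.05447462] ((0.5029459595680237, 0.0555356927216053), 0.019302260130643845)
above honey t 14.3 p [ 0.6672 -0.1907  0.1497] F [ 0.5 -0.9  0.7] open 0.084 gf 0.0
False
down t 15.6 p [ 0.6686 -0.1913  0.0193] F [-0.8 -0.7 -0.2] open 0.0838 gf 0.0
grip t 16.0 p [ 0.6683 -0.1912  0.0189] F [-0.5  0.6  4.4] open 0.0472 gf 41.1
```

View pics/w_honey.png

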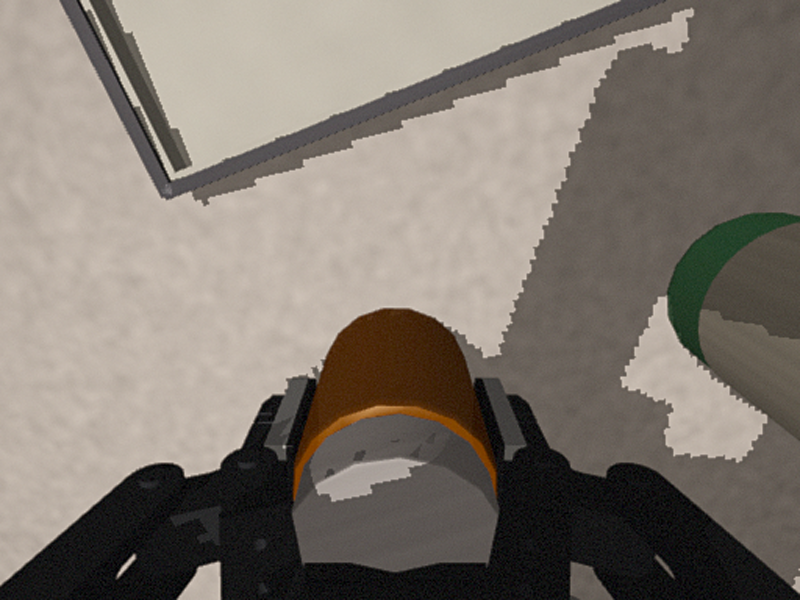

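Jar gripped, its shoulder rim nearest the camera at (397,405), the bottle undisturbed at upper right. Compute the in-hand offset and place.

```bash
python3 - <<'E'
from h import *
f=np.load("pics/w_honey.npz"); c=(f["K"],f["T"]); s=1.5625
p=np.array(observe()["eef_pos"]); tx=np.array([np.cos(2.86),np.sin(2.86)])
e=ray(c,(397/s,405/s),.064)[:2]-p[:2]; print("near edge along tool x",e@tx)
off=e@tx-.024; print("offset",off)
if abs(off)>.004: off=0
g=p[2]
move_l([p[0],p[1],.20],feed=.2); st("lift")
R=[np.pi,0,np.pi+.06]; t2=np.array([np.cos(R[2]),np.sin(R[2])])
movep([.505,-.184,.20],R); im,d,c=snap("wrist","w_matR"); np.savez("pics/w_matR.npz",im=im,d=d,K=c[0],T=c[1],off=off,g=g); st("over mat")
E
```

```text
near edge along tool x 0.023966788033285568
offset -3.321196671443247e-05
lift t 17.1 p [ 0.6672 -0.1907  0.1978] F [-0.3  0.2 -1.9] open 0.0473 gf 41.1
over mat t 17.9 p [ 0.5054 -0.1841  0.1997] F [ 0.4 -0.6 -1.7] open 0.0474 gf 41.1
```

View pics/w_matR.png

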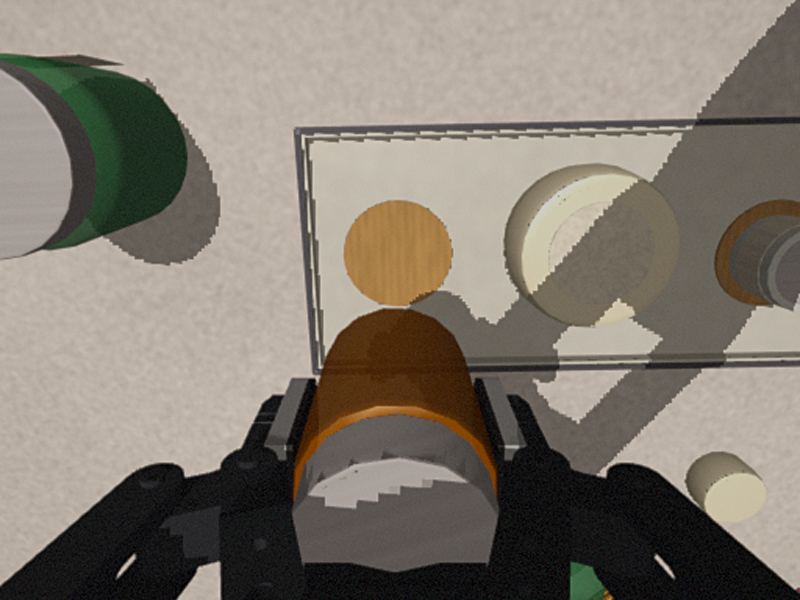

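The right mat shows at columns 344–452, rows 200–306 (centre 398,253), and the tin stands on the left mat.

```bash
python3 - <<'E'
from h import *
f=np.load("pics/w_matR.npz"); c=(f["K"],f["T"]); s=1.5625; g=float(f["g"])
m=ray(c,(398/s,253/s),.006); print("mat R",m.round(4),"diam",np.linalg.norm(ray(c,(344/s,253/s),.006)-ray(c,(452/s,253/s),.006)))
x,y=((m[:2]+[.5055,-.1833])/2); print(x,y)
if abs(m[0]-.5055)>.005 or abs(m[1]+.1833)>.005: raise SystemExit("check")
move_l([x,y,g+.006+.015],feed=.15); print(move_l([x,y,g-.003],feed=.02,max_force=4)); st("down")
p=observe()["eef_pos"]
gripper_to(.066); st("open")
move_l([p[0],p[1],.24],feed=.2); st()
# small cheese
R=[np.pi,0,np.pi/2]
movep([.6685,.0737,.15],R); gripper_to(.08); st("above cheese")
print(move_l([.6685,.0737,.003],feed=.12,max_force=10)); st("down")
gripper_to(.035,f_grip=30); st("grip")
im,d,c=snap("wrist","w_ch"); np.savez("pics/w_ch.npz",im=im,d=d,K=c[0],T=c[1])
E
```

```text
mat R [ 0.5054 -0.1818  0.006 ] diam 0.07155519425722122
0.505463455156107 -0.1825265418460331
True
down t 19.8 p [ 0.5053 -0.1825  0.0249] F [-0.7  0.9  4.5] open 0.0474 gf 41.3
open t 20.2 p [ 0.5042 -0.1818  0.0237] F [-0.   0.6 -0.1] open 0.0661 gf 0.0
 t 21.4 p [ 0.5045 -0.1821  0.2384] F [-0.5  0.5  0.6] open 0.066 gf 0.0
above cheese t 23.5 p [0.6686 0.0733 0.1503] F [-0.6 -0.2 -0.6] open 0.0802 gf 0.0
False
down t 24.9 p [0.6695 0.0737 0.0042] F [1.4 0.  0.5] open 0.0797 gf 0.0
grip t 25.3 p [0.6692 0.0737 0.004 ] F [-1.7  0.   5. ] open 0.0462 gf 31.2
```

View pics/w_ch.png

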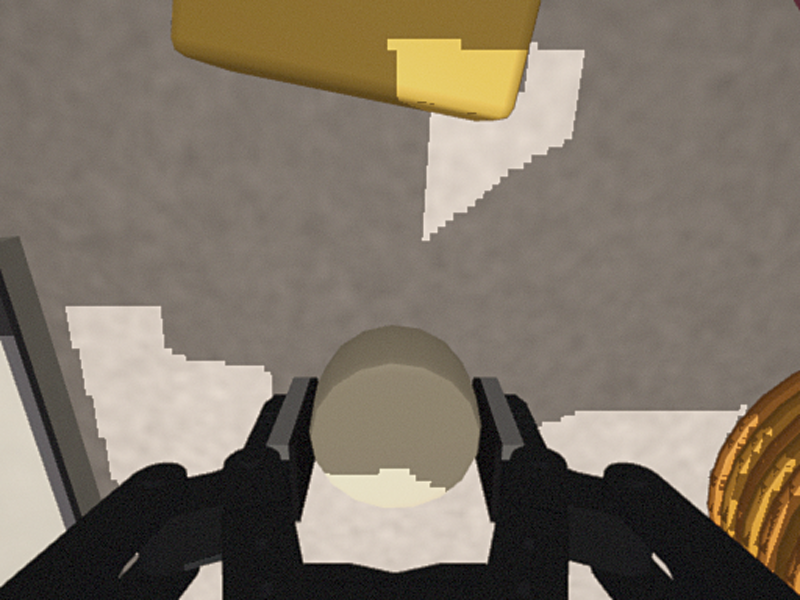

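Cheese gripped: top disc columns 310–480, rows 363–508. Compute the offset, lift, and look at the tin from above its place.

```bash
python3 - <<'E'
from h import *
f=np.load("pics/w_ch.npz"); c=(f["K"],f["T"]); s=1.5625
p=np.array(observe()["eef_pos"]); g=p[2]
a=ray(c,(395/s,363/s),.028);b=ray(c,(395/s,508/s),.028); print("edges rel",a-p,b-p,"mid",((a+b)/2-p).round(4))
move_l([p[0],p[1],.20],feed=.2); st("lift")
movep([.491,.064,.20],[np.pi,0,np.pi/2+.06]); st("over tin")
im,d,c=snap("wrist","w_tin2"); np.savez("pics/w_tin2.npz",im=im,d=d,K=c[0],T=c[1],g=g)
E
```

```text
edges rel [0.0002341  0.02355671 0.02401578] [ 0.0002471  -0.02077693  0.02401578] mid [0.0002 0.0014 0.024 ]
lift t 26.5 p [0.6681 0.0737 0.1979] F [-0.1 -0.1 -0.8] open 0.0461 gf 30.8
over tin t 27.2 p [0.4915 0.064  0.1999] F [ 1.2  0.2 -1.1] open 0.0459 gf 30.8
```

View pics/w_tin2.png

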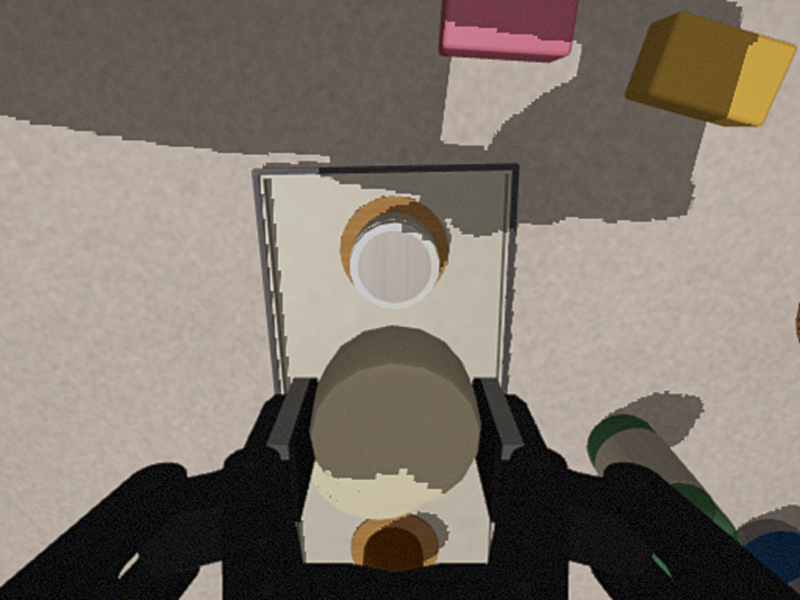

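The tin top spans columns 350–440, rows 221–309, sitting well inside its mat; the cheese disc (rows 363–517) is centred in the hand. Place it.

```bash
python3 - <<'E'
from h import *
f=np.load("pics/w_tin2.npz"); c=(f["K"],f["T"]); s=1.5625; g=float(f["g"])
m=ray(c,(395/s,264.5/s),.044); print("tin",m.round(4),"diam",np.linalg.norm(ray(c,(350/s,264/s),.044)-ray(c,(440/s,264/s),.044)), ray(c,(395/s,221/s),.044)[1]-ray(c,(395/s,309/s),.044)[1])
if np.hypot(m[0]-.4912,m[1]-.0644)>.004: raise SystemExit("check")
x,y=(m[:2]+[.4912,.0644])/2
move_l([x,y,g+.044+.015],feed=.12); print(move_l([x,y,g+.044-.004],feed=.02,max_force=3)); st("down, expect z %.4f"%(g+.044))
p=observe()["eef_pos"]
gripper_to(.066); st("open")
move_l([p[0],p[1],.20],feed=.2); st()
# brick
yb=np.radians(-11); R=[np.pi,0,yb+np.pi]
movep([.663,.181,.15],R); gripper_to(.08); st("above brick")
print(move_l([.663,.181,.003],feed=.12,max_force=10)); st("down")
gripper_to(.03,f_grip=40); st("grip")
im,d,c=snap("wrist","w_br"); np.savez("pics/w_br.npz",im=im,d=d,K=c[0],T=c[1])
E
```

```text
tin [0.4922 0.0654 0.044 ] diam 0.0533290591128412 0.05384169416574221
True
down, expect z 0.0480 t 29.3 p [0.4915 0.0649 0.0479] F [-0.4  0.1  4.8] open 0.0461 gf 31.4
open t 29.6 p [0.4906 0.0649 0.047 ] F [0.4 0.2 0.9] open 0.0663 gf 0.0
 t 30.6 p [0.4906 0.0649 0.1987] F [-0.3 -0.2 -1. ] open 0.066 gf 0.0
above brick t 31.9 p [0.6631 0.1806 0.1508] F [ 0.5 -0.4  0.3] open 0.08 gf 0.0
False
down t 33.3 p [0.664  0.1812 0.0043] F [ 0.3  0.1 -0.3] open 0.0799 gf 0.0
grip t 33.7 p [0.6636 0.1811 0.0038] F [-0.4  0.6  3.4] open 0.0437 gf 42.6
```

View pics/w_br.png

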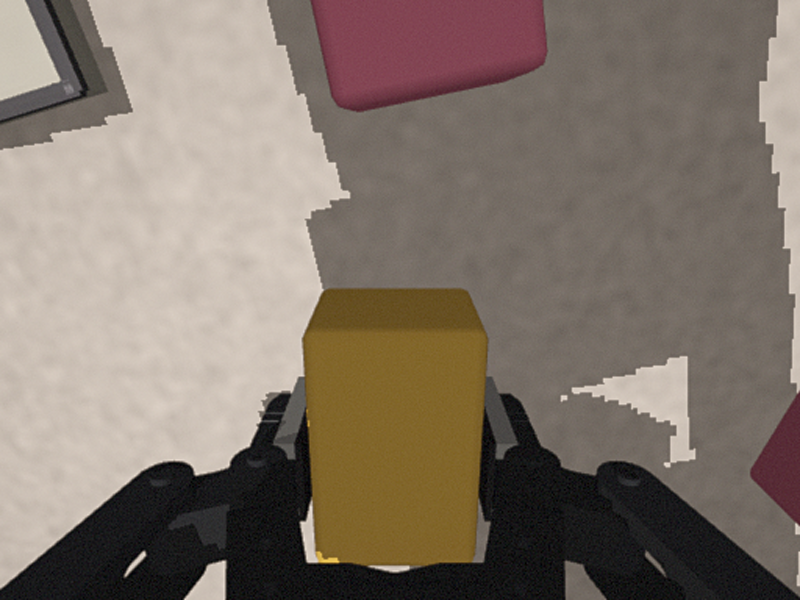

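Brick gripped, its top from row 333 to 564, columns 304–488. Lift high, swing over the pickle jar and look.

```bash
python3 - <<'E'
from h import *
f=np.load("pics/w_br.npz"); c=(f["K"],f["T"]); s=1.5625
p=np.array(observe()["eef_pos"]); g=p[2]; yw=np.radians(169); tx=np.array([np.cos(yw),np.sin(yw)])
a=ray(c,(396/s,333/s),.036)[:2]-p[:2];b=ray(c,(396/s,564/s),.036)[:2]-p[:2]; print("edges tool x",a@tx,b@tx,"mid",(a+b)@tx/2)
move_l([p[0],p[1],.28],feed=.2); st("lift")
movep([.45,-.3635,.28],[np.pi,0,2.46]); st("over lid")
im,d,c=snap("wrist","w_lid"); np.savez("pics/w_lid.npz",im=im,d=d,K=c[0],T=c[1],g=g)
E
```

```text
edges tool x 0.03514378589138505 -0.03235549683045993 mid 0.0013941445304625644
lift t 35.3 p [0.6629 0.181  0.2781] F [-0.7 -0.2 -1.7] open 0.0437 gf 42.2
over lid t 37.4 p [ 0.4507 -0.3628  0.28  ] F [ 0.1  0.8 -0.5] open 0.0433 gf 42.2
```

View pics/w_lid.png

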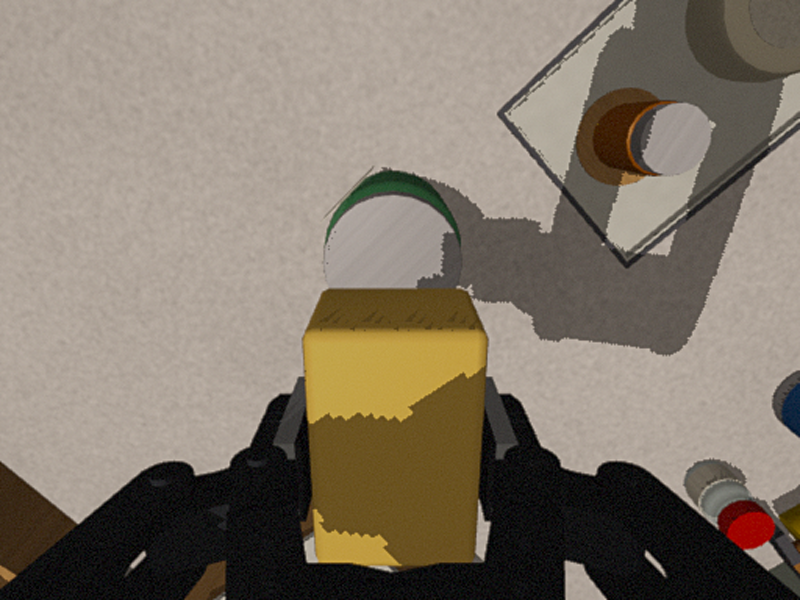

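The lid spans columns 324–462 with its near edge at row 194. Compute and place.

```bash
python3 - <<'E'
from h import *
f=np.load("pics/w_lid.npz"); c=(f["K"],f["T"]); s=1.5625; g=float(f["g"])
tx=np.array([np.cos(2.46),np.sin(2.46)]); ty=np.array([-tx[1],tx[0]])
a,b,e=[ray(c,(u/s,v/s),.12)[:2] for u,v in((324,258),(462,258),(393,194))]
m=tx*(e@tx-.042)+ty*((a+b)@ty/2); print("lid",m.round(4),"diam",np.linalg.norm(a-b))
if np.hypot(m[0]-.4499,m[1]+.3636)>.005: raise SystemExit("check")
x,y=(m+[.4499,-.3634])/2-tx*.0004; print(x,y)
move_l([x,y,g+.12+.015],feed=.12); print(move_l([x,y,g+.12-.004],feed=.02,max_force=3)); st("down, expect z %.4f"%(g+.12))
p=observe()["eef_pos"]
gripper_to(.066); st("open")
move_l([p[0],p[1],.26],feed=.2)
movep([.2,-.58,.26],[np.pi,0,.26+np.pi-.8]); st("away"); hold(.3)
im,d,c=snap("top"); cv2.imwrite("pics/final.png",cv2.resize(im[130:300,180:470,::-1],(800,469),interpolation=cv2.INTER_CUBIC)); X=cloud(d,c).reshape(-1,3)
for n,q0,r,z in(("cheese",(.491,.065),.04,.072),("honey",(.505,-.183),.04,.086),("brick",(.45,-.363),.06,.156),("bottle",(.67,-.0755),.04,.17)):
    k=(np.hypot(*(X[:,:2]-q0).T)<r)&(abs(X[:,2]-z)<.006);q=X[k][:,:2].astype(np.float32);print(n,k.sum(),np.median(X[k][:,2]),q.mean(0).round(4),np.round(cv2.minAreaRect(q)[1],4))
E
```

```text
lid [ 0.4502 -0.3635] diam 0.08260744999772027
0.4503733264089925 -0.36369418885790683
True
down, expect z 0.1238 t 39.5 p [ 0.4503 -0.3636  0.1238] F [-0.3 -0.3  4.6] open 0.043 gf 42.8
open t 39.8 p [ 0.4494 -0.3626  0.1224] F [-0.7  1.1  0.1] open 0.0662 gf 0.0
away t 41.9 p [ 0.2009 -0.5794  0.2595] F [ 0.3 -0.9 -0.1] open 0.066 gf 0.0
cheese 290 0.07193578169790116 [0.4921 0.0647] [0.0454 0.0434]
honey 280 0.08641722004750618 [ 0.505  -0.1829] [0.0419 0.0427]
brick 693 0.15614547283678948 [ 0.4504 -0.3622] [0.0444 0.0703]
bottle 101 0.17011216478166657 [ 0.6708 -0.0755] [0.0213 0.023 ]
```

View pics/final.png

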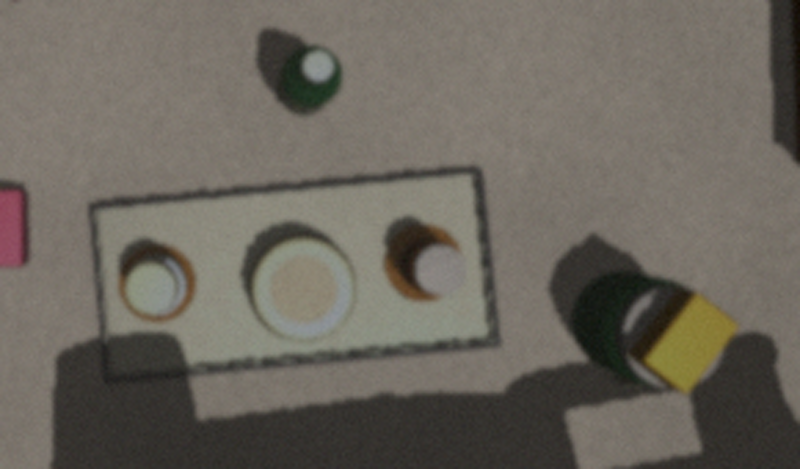

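The final view shows the cheese on the tin (155,285), the honey on the right mat (437,265), the brick on the lid (690,343) and the bottle standing (318,68). The measured heights and centres all match their targets.

```bash
python3 -c "
from plant import *
print(job_done())"
```

```text
the job is handed in; nothing more can be done
None
```

I handed the job in after about 42 s of robot time: the tin is on the left mat with the small cheese on top, the honey jar is on the right mat and the brick is flat on the pickle jar lid. In the last camera check, each was within about 2 mm of centre, and the oil bottle was still standing.

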